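# Seat the isolator key and switch the battery bank on

## Task

Take the tapered isolator key out of its rest and put its shank into the spindle of the battery isolator, feeling gently for the angle at which the slot under its collar drops over the spindle's two dogs, until the collar sits fully home. Then turn the key clockwise to its stop to switch the bank on, and leave it standing there, fully home. Never lean hard on the dogs, and leave the other things on the shelf where they are.

Things in the scene. Friction and masses are not known exactly. Their poses are not given: they have to be found in the camera images.
- key: Loose steel isolator key, 0.26-0.4 kg, upright in its rest at the start. Origin: centre of the collar's underside (seat face); z up the axis, x along wing and slot. Below: tapered shank 42 mm long, 38.8 mm diameter at the collar, 27.6 at the tip. Collar 68 mm diameter, 14 mm high. One slot 11 mm wide, 9 mm deep runs across the underside along x, so it fits the dogs either way round.
- key_grip (a point): On the key: centre of its flat upright wing (the grip), 47 mm above the key's origin, same axes. Wing 50 mm long (x), 12 mm thick (y, pinch it across this), 34 mm high. Under it a neck 22 mm diameter down to the collar's top, 33 mm below this point.
- rest: Fixed round black holder 62 mm diameter on a 90 mm square steel foot, 52 mm high; the key's shank hangs in its loose plain hole (44 mm), collar resting on the rim. Origin: centre of its underside.
- isolator: Fixed grey isolator housing 120 x 120 mm, 58 mm high, on a 140 mm foot; an upright spindle turns in its middle. Origin: centre of its underside, z up, x along the ON line. This pose says nothing of the spindle's angle, which is not reported.
- on_mark (a point): One of two small raised aluminium bars on the housing's top, on its x axis either side of the spindle (this one 48 mm to +x, 64 mm above the shelf): the ON line. The spindle turns clockwise (from above) against a drag of about 0.3 N m, no spring, to a hard stop where its dogs, and so the key's wing, lie along this line. It stays where it is left.
- nose (a point): Centre of the spindle's flat face (65 mm diameter), 72 mm above the shelf, housing's axes. Tapered bore, 40 mm wide at the mouth, 47 mm deep, about 0.6 mm play around the shank when home. Fully home the key's origin is here; not over the dogs it rests 7 mm higher. Over 35 N between key and spindle damages the dogs; 5 N down is plenty for feeling.
- dog_circle (a point): Same point 7 mm higher, level with the tops of the two dogs: blocks 8 mm wide on opposite sides, 21 to 33 mm from the axis. At the start their line is turned somewhere from 0.50 to 1.40 rad anticlockwise (from above) of the housing's x axis, differently each time (a stop at 1.40); find it by sight or feel. The slot drops over them within about 0.05 rad of it.
- vent_cap: White plastic vent cap, 42 mm diameter, 26 mm high, loose bystander. Origin: centre of underside.
- busbar: Copper bar offcut 90 x 25 x 6 mm lying flat, loose bystander. Origin: centre of underside, x along its length.
- fuse: Squat brown glass fuse with metal ends, 31 mm diameter, 38 mm high, standing, loose bystander. Origin: centre of underside.
- socket: Steel socket, 26 mm diameter, 34 mm high, standing, loose bystander. Origin: centre of underside.
- guard: Yellow plastic terminal guard, a channel 50 x 34 x 26 mm open downward, loose bystander. Origin: centre of underside.
- plug: Steel blanking plug with a wing grip like the key's, but a flat plain collar 62 mm diameter standing on the shelf and no shank, 46 mm high; loose bystander. Origin: centre of underside.

How it is judged (in metres and radians):
On the way:
1. the key sits fully home over the dogs, the spindle not yet turned on (z of key in the frame of nose between -0.004 and 0.002 m and horizontal distance between key and nose below 0.003 m and angle between key's own z axis and vertical below 0.05 rad and angle between the x axis of key and the x axis of isolator, either way round above 0.25 rad), for 0.2 s.
At the end, for the whole second after the job is handed in: The key stands in the spindle with its seat face within 2 mm of the spindle's face, within 3 mm of the axis and upright within 0.05 rad, its wing within 0.12 rad of the housing's ON line, at rest (z of key in the frame of nose between -0.004 and 0.002 m and horizontal distance between key and nose below 0.003 m and angle between key's own z axis and vertical below 0.05 rad and angle between the x axis of key and the x axis of isolator, either way round below 0.12 rad and linear speed of key below 0.02 m/s); the robot touches nothing.
It fails at once if key and spindle press on each other with more than 35 N (contact force between key and isolator above 35 N).
It fails at once if a bystander is moved more than 30 mm (distance of any of vent_cap, busbar, fuse, socket, guard, plug from where it was at the start of the episode above 0.03 m).
It also fails if it takes over 72 s, if anything falls off the work surface, if the arm or the gripper's body presses on something with over 40 N, if the wrist force passes 120 N, or if a joint passes its speed limit or range.

## Robot

A 7-joint arm with a two-finger parallel gripper is mounted at the origin on the work surface. World frame = base frame: x ahead of the robot, y to its left, z up, the work surface at z = 0. Lengths are in mm, angles in rad, forces in N, time in s.
With the tool pointing down it reaches from about 350 to 900 mm from the base axis. Payload 19.9 kg.
Tool frame: the origin (TCP) lies at the centre of the arm's flange, where the gripper is bolted on; the fingertips stand ahead of it and the grasp point (between the pads) lies 155 mm ahead of it (tip_extent is the z of the fingertips in the tool frame, in mm); z points along the fingers, x is the direction in which the jaws open and shut, and the axes are right-handed (so a half turn about z gives the same grasp; the last joint's range is limited). The gripper opens to 85 mm and grips with 20 to 120 N. Pads are 22 mm wide; open, the fingers measure 114 mm over their backs; the gripper's body (76 mm by 85 mm) begins 54 mm behind the grasp point. The pads swing forward as they close: fully open they stand 13 mm farther back than shut.
Start: joints at [-1.377, 0.417, -0.01, 1.614, 0.005, 1.111, -0.053], TCP at [145.392, 607.849, 404.66] pointing down, gripper open.
Joint ranges: [-2.81, 2.81], [-0.39, 2.02], [-1.27, 1.25], [0.06, 2.57], [-1.19, 4.33], [0.19, 2], [-2.82, 2.82]. Speed limits (rad/s): [1.89, 1.89, 2.39, 2.39, 3.01, 3.01, 3.01].

## Interface

Orientations are given as a unit quaternion [w, x, y, z].
In Python, from plant import * gives the robot as it stands.
- The arm moves only by the shell command python3 -m jog 'ROWS'. ROWS is JSON, a list of rows, each an object with "claw": the opening, from 0 (shut) to 1 (fully open); "translation": the shift along the tool's x, y, z in m, a list of three; "turn": the turn about the tool's z in degrees. In form: [{"claw": claw, "translation": [dx, dy, dz], "turn": turn}, ...]. A call has 1 to 20 rows; each row is the pose to reach, as a shift and turn from the pose commanded when the call began, along the tool's axes at that moment; what a row does not reach only later rows make up. A row lasts 1/10 s, in which the tool goes at most 50 mm and 8.59 degrees, less where a joint would pass 70% of its speed; a pose out of reach is approached as far as the arm can. A call with a gripper value outside its range is refused whole. The fingers move at their own pace and stop on an object; the grip force is fixed at half the most. Time passes only in rows, so rows that repeat a pose let the fingers close. It gives the time, the measured TCP pose, the force and the opening at its end, in the units of the state.
- read_state(): the state, without advancing time (a new reading comes with each control period).
- read_camera(name): name is "side" or "top" or "wrist"; returns the picture (384x512x3 uint8, red, green, blue); there is no depth.
- camera_params(name): a dict with "camera_matrix" (3x3 intrinsics, pixels), "k1" (the pictures are not rectified: a ray, as slopes to the right and down, at radius r is drawn at 1 + k1 r^2 times it, then the intrinsics apply), "extrinsics" (4x4, takes a point from camera to world coordinates). Camera axes: x right, y down, z forward; pixel columns grow to the right and rows downward; lengths in mm; the calibration is good to about 2 mm. A picture is of the moment at which its call begins: read the wrist's pose just before it. camera_params takes no time and is no camera call; for the wrist camera it gives the pose at the moment of the call.
- close_job(): hands the job in, once; it reports no verdict.
Trained networks look in the newest picture that a camera, given by its name, has taken for a name from the list of things; names that differ only in an ending like _2 or _b are one class to them, and where a whole thing is asked for, a point or a joint stands for the part that bears it (a point fixed in the world has none). Each returns a list of dicts, best first, with "score" (0 to 1); they miss things now and then, are a little off and sometimes report something else, mostly with a low value. They report only what shows in the picture. A call takes as long as a camera call.
- look_for(query, camera): "position" ([x, y, z] in mm, in world coordinates, good to about 4 mm: the middle of the surface that is visible of it).
The state is a dict: "time": time; "joint_positions": joint angles; "joint_velocities": joint speeds; "joint_torque": joint torques, N m; "eef_pos": TCP position; "eef_rot": TCP orientation; "force": force on the tool from outside, world axes, zero at the start; "ft_torque": the same for the moment, N m; "gripper_width": finger opening in mm.
Only numpy, scipy, OpenCV 4.12 (cv2) and the standard library are available. Lean on these libraries where they do the work, as an engineer would, in place of code of your own. Each camera call takes 0.05 s, during which the arm holds its last target.

## Working session

There is one attempt and no reset: what is moved stays moved. The work goes in short steps, Python scripts to look and compute and a shell command to move; the robot and the scene stay as the last step left them, time stands still between calls to the robot, and variables do not carry over. Pictures are saved under pics/ and viewed, and the job is handed in when it is done.

```bash
ls; mkdir -p pics
python3 - <<'E'
from plant import *
import cv2
s=read_state(); print(s)
for c in ["top","side","wrist"]:
    im=read_camera(c); cv2.imwrite(f"pics/{c}0.png",im[:,:,::-1])
    p=camera_params(c); print(c,p)
for n in ["key","key_grip","isolator","nose","on_mark","rest","plug"]:
    for c in ["top","side"]:
        print(n,c,[(d['score'],[round(v) for v in d['position']]) for d in look_for(n,c)][:3])
E
```

```text
pics
{'time': 0.0, 'joint_positions': array([-1.3775337 ,  0.41795072, -0.0102774 ,  1.61420288,  0.00473001,
        1.11067932, -0.05299835]), 'joint_velocities': array([ 1.12904915e-03, -7.76654464e-04, -4.96221840e-04,  8.25244928e-04,
        1.11742997e-03, -4.27538978e-05,  1.31181848e-03]), 'joint_torque': array([-6.54464675e-04, -8.64476466e+01,  6.78783953e-01, -4.34897912e+01,
        1.91692746e-02,  7.46908685e-03, -1.64901616e-05]), 'eef_pos': array([145.36078614, 607.71214048, 404.06271376]), 'eef_rot': array([ 4.25565451e-04,  7.85051503e-01,  6.19430196e-01, -4.35660561e-04]), 'force': array([-0.25842257,  0.10487579,  0.39218211]), 'ft_torque': array([ 0.04546279, -0.02570057,  0.04125966]), 'gripper_width': 85.56224306516943}
top {'camera_matrix': array([[387.14959544,   0.        , 254.76838061],
       [  0.        , 387.14959544, 184.62228351],
       [  0.        ,   0.        ,   1.        ]]), 'k1': -0.1196464022458571, 'extrinsics': array([[ 1.81143381e-02, -9.88999394e-01,  1.46806229e-01,
         4.13668026e+02],
       [-9.99817129e-01, -1.88179159e-02, 
[... 1192 characters left out ...]
 3.15187393e-01, -9.49029447e-01,
         3.75433808e+02],
       [ 0.00000000e+00,  0.00000000e+00,  0.00000000e+00,
         1.00000000e+00]])}
key top [(0.79, [474, 140, 63])]
key side [(0.71, [472, 138, 63])]
key_grip top [(0.9, [480, 146, 62])]
key_grip side [(0.81, [473, 135, 66])]
isolator top [(0.91, [500, -220, 55])]
isolator side [(0.85, [482, -246, 59]), (0.24, [606, -12, 26])]
nose top [(0.66, [500, -220, 52]), (0.31, [481, 144, 61])]
nose side [(0.61, [484, -244, 61])]
on_mark top [(0.84, [502, -222, 57]), (0.62, [462, -396, 27])]
on_mark side []
rest top [(0.96, [468, 127, 5])]
rest side [(0.85, [466, 120, 8])]
plug top [(0.7, [517, 415, 11])]
plug side [(0.6, [510, 409, 11])]
```

View pics/top0.png

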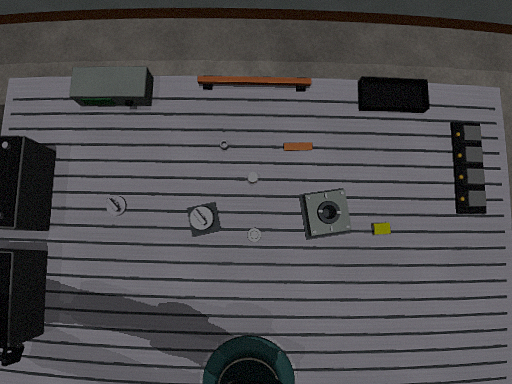

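View pics/side0.png

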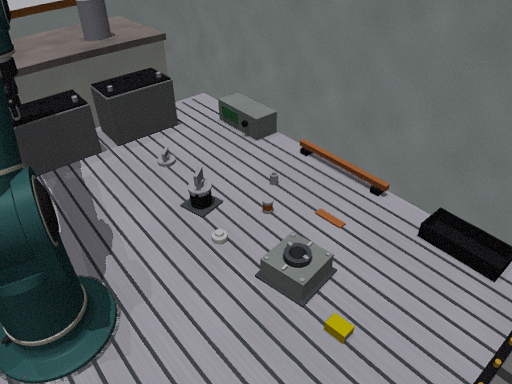

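View pics/wrist0.png

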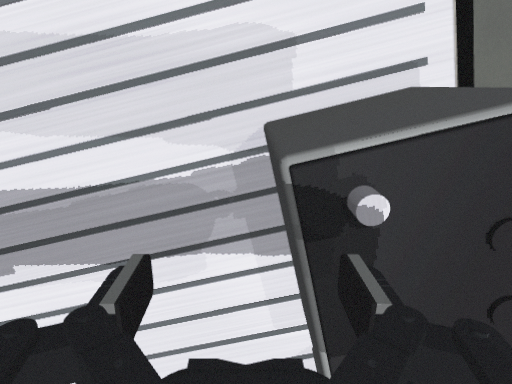

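Run:
```python
import cv2
im=cv2.imread('pics/top0.png')
a=cv2.resize(im[100:200,280:400],None,fx=6,fy=6,interpolation=cv2.INTER_CUBIC)[:600]
cv2.imwrite('pics/iso0.png',a)
a=cv2.resize(im[110:190,150:250],None,fx=7,fy=7,interpolation=cv2.INTER_CUBIC)
cv2.imwrite('pics/key0.png',a)
```

```text
(no output)
```

View crops.

The top picture shows the key in its rest at about (202,217), the isolator at (327,213) and the plug at (116,205). The small parts lie between and around them.

View pics/iso0.png

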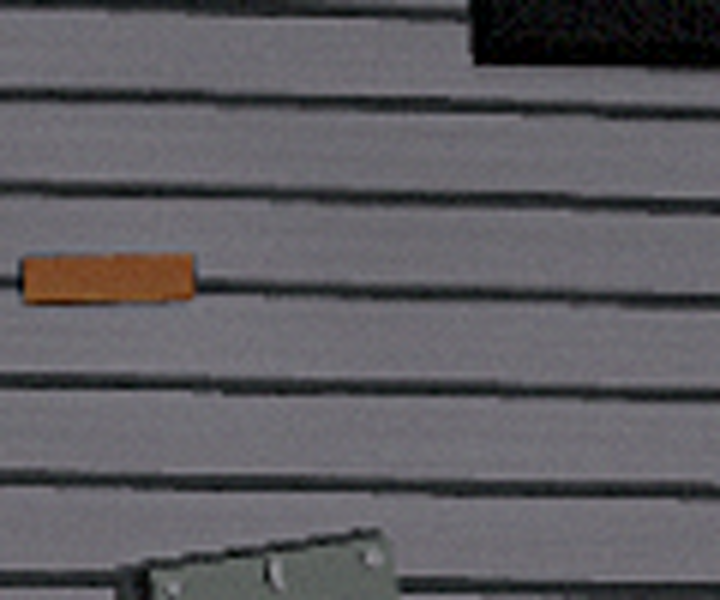

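View pics/key0.png

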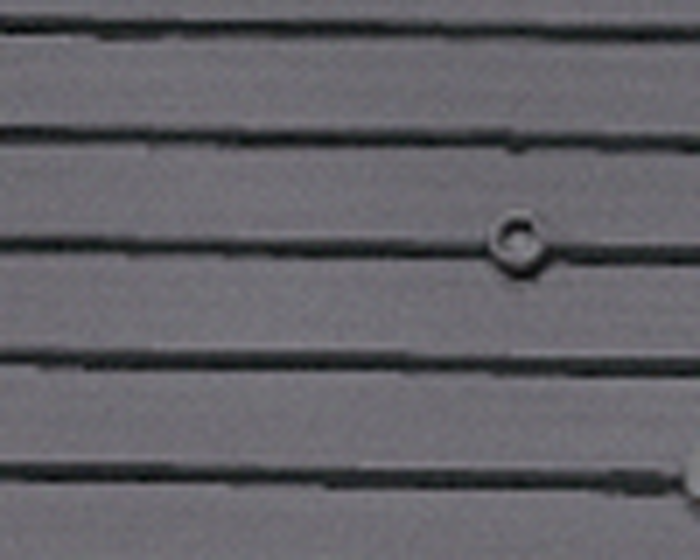

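```bash
cat > h.py <<'E'
import numpy as np, cv2
from scipy.spatial.transform import Rotation as R
from plant import *
def dist(p): return np.array([p['k1'],0,0,0,0.])
def proj(p,X):
    T=np.linalg.inv(p['extrinsics']); X=np.asarray(X,float).reshape(-1,3)
    r,_=cv2.Rodrigues(T[:3,:3]); o,_=cv2.projectPoints(X,r,T[:3,3],p['camera_matrix'],dist(p)); return o.reshape(-1,2)
def unproj(p,uv,z):
    uv=np.asarray(uv,float).reshape(-1,1,2)
    n=cv2.undistortPoints(uv,p['camera_matrix'],dist(p)).reshape(-1,2)
    d=np.c_[n,np.ones(len(n))]@p['extrinsics'][:3,:3].T; c=p['extrinsics'][:3,3]
    return c+d*((z-c[2])/d[:,2])[:,None]
def rot(s=None):
    s=s or read_state(); q=s['eef_rot']; return R.from_quat([q[1],q[2],q[3],q[0]]).as_matrix()
def snap(c,name):
    p=camera_params(c); im=read_camera(c)[:,:,::-1].copy(); cv2.imwrite('pics/'+name,im); np.save('pics/'+name+'.npy',p,allow_pickle=True); return p,im
def crop(im,u0,v0,w,h,f,name): cv2.imwrite('pics/'+name,cv2.resize(im[v0:v0+h,u0:u0+w],None,fx=f,fy=f,interpolation=cv2.INTER_CUBIC))
E
python3 - <<'E'
from h import *
im=cv2.imread('pics/top0.png')
crop(im,290,175,80,70,8,'iso1.png'); crop(im,170,185,80,70,8,'key1.png')
E
```

```text
(no output)
```

View pics/iso1.png

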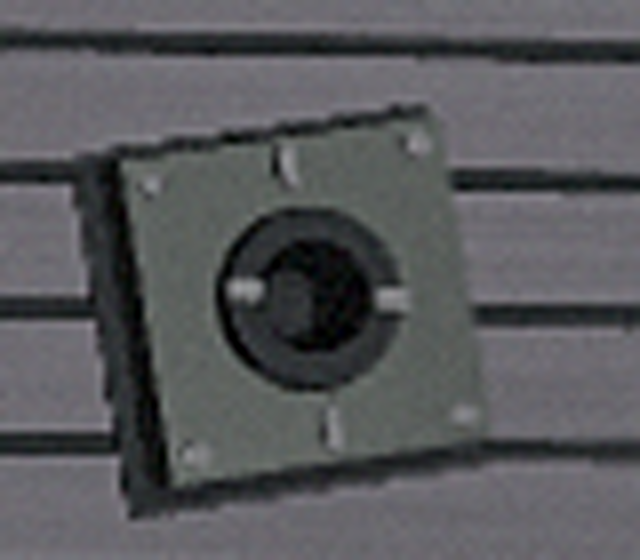

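View pics/key1.png

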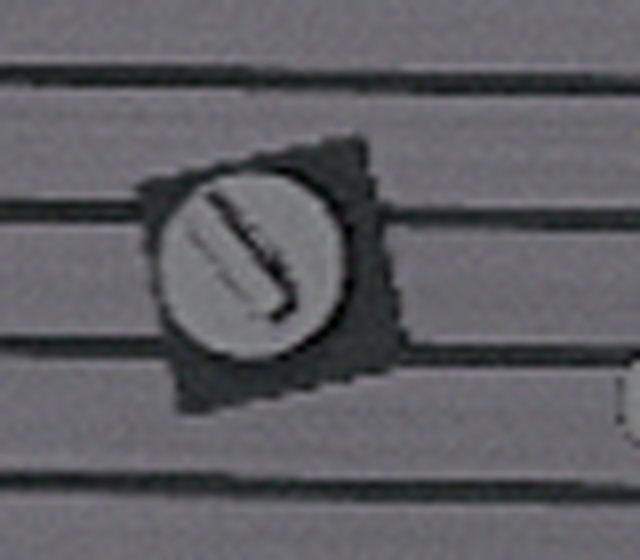

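Run:
```python
from h import *
p=camera_params('top')
f=lambda x,y,u0,v0:[(x+.5)/8-.5+u0,(y+.5)/8-.5+v0]
def a(P,Q): d=Q-P; return np.arctan2(d[1],d[0])
D=unproj(p,[f(243,290,290,175),f(392,299,290,175)],79); print('dogs',D,D.mean(0),np.linalg.norm(D[1]-D[0]),a(D[1],D[0]))
M=unproj(p,[f(289,165,290,175),f(332,428,290,175)],64); print('marks',M,M.mean(0),np.linalg.norm(M[1]-M[0]),a(M[1],M[0]))
C=unproj(p,[f(310,298,290,175)],72);print('nose',C)
H=unproj(p,[f(x,y,290,175) for x,y in [(125,155),(425,105),(485,437),(170,487)]],58);print('hous',H.mean(0),[np.linalg.norm(H[i]-H[i-1]) for i in range(4)],a(H[0],H[1]),a(H[2],H[1]))
K=unproj(p,[f(252,265,170,185)],66);print('key',K)
E_=unproj(p,[f(142,187,170,185),f(360,137,170,185),f(408,345,170,185),f(183,412,170,185)],4);print('foot',E_.mean(0))
W=unproj(p,[f(212,193,170,185),f(290,300,170,185)],116);print('wing edge',W,W.mean(0),np.linalg.norm(W[1]-W[0]),a(W[1],W[0]))
print(rot())
```

```text
dogs [[ 505.42997023 -197.05009138   79.        ]
 [ 503.01490948 -251.22180973   79.        ]] [ 504.22243985 -224.13595056   79.        ] 54.225525233442674 1.5262442479260612
marks [[ 552.88351899 -216.88980414   64.        ]
 [ 456.94935127 -232.09361673   64.        ]] [ 504.91643513 -224.49171043   64.        ] 97.1314596383693 0.15717453724259478
nose [[ 503.48883259 -222.7266497    72.        ]]
hous [ 505.68667835 -222.52510512   58.        ] [np.float64(122.40297633608657), np.float64(113.83539678990346), np.float64(124.09379459245285), np.float64(117.79127885178403)] -1.388162391195059 0.16844682516636444
key [[480.21904564 145.53871393  66.        ]]
foot [482.22810054 145.70235156   4.        ]
wing edge [[501.91759228 153.68299169 116.        ]
 [465.44913658 125.25771944 116.        ]] [483.68336443 139.47035556 116.        ] 46.23791046195917 0.6620831298077028
[[ 2.32651416e-01  9.72560186e-01  6.49109926e-05]
 [ 9.72560185e-01 -2.32651410e-01 -8.90659103e-05]
 [-7.15203243e-05  8.38511571e-05 -9.99999994e-01]]
```

```bash
python3 -m jog '[{"claw":1,"translation":[-0.372,0.433,0.024],"turn":128.7},{"claw":1,"translation":[-0.372,0.433,0.024],"turn":128.7},{"claw":1,"translation":[-0.372,0.433,0.024],"turn":128.7},{"claw":1,"translation":[-0.372,0.433,0.024],"turn":128.7},{"claw":1,"translation":[-0.372,0.433,0.024],"turn":128.7},{"claw":1,"translation":[-0.372,0.433,0.024],"turn":128.7},{"claw":1,"translation":[-0.372,0.433,0.024],"turn":128.7},{"claw":1,"translation":[-0.372,0.433,0.024],"turn":128.7},{"claw":1,"translation":[-0.372,0.433,0.024],"turn":128.7},{"claw":1,"translation":[-0.372,0.433,0.024],"turn":128.7},{"claw":1,"translation":[-0.372,0.433,0.024],"turn":128.7},{"claw":1,"translation":[-0.372,0.433,0.024],"turn":128.7},{"claw":1,"translation":[-0.372,0.433,0.024],"turn":128.7},{"claw":1,"translation":[-0.372,0.433,0.024],"turn":128.7},{"claw":1,"translation":[-0.372,0.433,0.024],"turn":128.7},{"claw":1,"translation":[-0.372,0.433,0.024],"turn":128.7},{"claw":1,"translation":[-0.372,0.433,0.024],"turn":128.7},{"claw":1,"translation":[-0.372,0.433,0.024],"turn":128.7}]'
python3 - <<'E'
from h import *
p,im=snap('wrist','w1.png'); s=read_state(); print(s['joint_positions'],rot(s),s['eef_pos'])
print(proj(p,[[480,145,66],[480,145,116]]))
E
```

```text
time: 2.65
eef_pos: [479.9, 145.4, 380.8]
eef_rot: [-0.0, 0.899, -0.438, 0.0]
force: [-0.7, 0.4, 0.7]
gripper_width: 85.3
[-0.90175191  0.25947948  0.63730829  1.95841018 -0.18482251  0.98084682
 -1.08427605] [[ 6.15913157e-01 -7.87814049e-01  8.50334400e-05]
 [-7.87814054e-01 -6.15913153e-01  6.29006848e-05]
 [ 2.81917097e-06 -1.05731898e-04 -9.99999994e-01]] [479.95166691 145.33306949 380.7621839 ]
[[245.60334763 178.83145318]
 [245.65068345 196.64998396]]
```

View pics/w1.png

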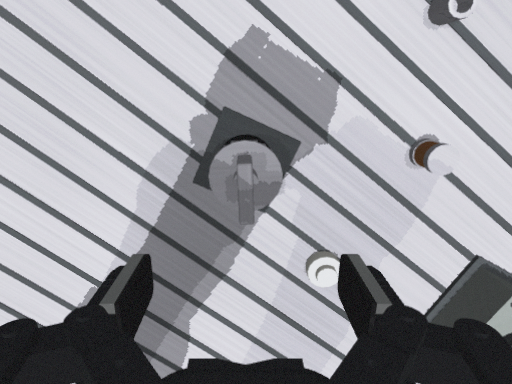

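Run:
```python
from h import *
im=cv2.imread('pics/w1.png'); im=np.clip(im.astype(float)*1.3,0,255).astype(np.uint8)
crop(im,195,120,100,120,5,'w1c.png')
p=camera_params('wrist')
C=proj(p,[[480,145,66]]); print((C-[195,120]+.5)*5)
```

```text
[[255.28039265 296.55219977]]
```

View pics/w1c.png

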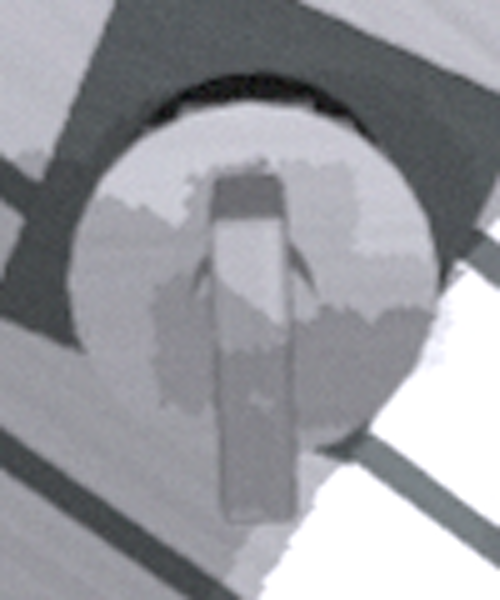

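Run:
```python
from h import *
p=camera_params('wrist')
f=lambda x,y:[(x+.5)/5-.5+195,(y+.5)/5-.5+120]
W=unproj(p,[f(213,218),f(284,218),f(297,523),f(222,523)],116); print(W.mean(0),[np.linalg.norm(W[i]-W[i-1]) for i in range(4)])
for i,j in((3,0),(2,1)):
    d=W[j]-W[i]; print(np.arctan2(d[1],d[0]))
C=unproj(p,[f(70,278),f(440,278)],66); print(C.mean(0),np.linalg.norm(C[1]-C[0]))
T=unproj(p,[f(255,103)],66); print(T, rot().T@(T[0]-C.mean(0)))
r=rot(); print(np.arctan2(r[1,0],r[0,0]))
print(r.T@(W.mean(0)-read_state()['eef_pos']))
```

```text
[481.19105828 146.08811163 116.        ] [np.float64(49.625224420547084), np.float64(10.60386170557736), np.float64(49.668470773363126), np.float64(11.924587640569046)]
0.6848029497868732
0.7113919104609014
[482.72662023 147.08721789  66.        ] 67.76907564514856
[[507.96868985 166.84123598  66.        ]] [-1.55702919e-02 -3.20528167e+01  3.38896128e-03]
-0.9072517830821282
[ 1.67778233e-01 -1.41345651e+00  2.64762335e+02]
```

```bash
python3 - <<'E'
import plant; print([ (n,getattr(plant,n)) for n in dir(plant) if 'tip' in n.lower()])
E
python3 -m jog '[{"claw":1,"translation":[0,-0.0014,0.03],"turn":-2},{"claw":1,"translation":[0,-0.0014,0.06],"turn":-2},{"claw":1,"translation":[0,-0.0014,0.09],"turn":-2},{"claw":1,"translation":[0,-0.0014,0.11],"turn":-2},{"claw":1,"translation":[0,-0.0014,0.127],"turn":-2},{"claw":1,"translation":[0,-0.0014,0.127],"turn":-2},{"claw":0,"translation":[0,-0.0014,0.127],"turn":-2},{"claw":0,"translation":[0,-0.0014,0.127],"turn":-2},{"claw":0,"translation":[0,-0.0014,0.127],"turn":-2},{"claw":0,"translation":[0,-0.0014,0.127],"turn":-2},{"claw":0,"translation":[0,-0.0014,0.127],"turn":-2},{"claw":0,"translation":[0,-0.0014,0.127],"turn":-2},{"claw":0,"translation":[0,-0.0014,0.127],"turn":-2},{"claw":0,"translation":[0,-0.0014,0.127],"turn":-2},{"claw":0,"translation":[0,-0.0014,0.127],"turn":-2},{"claw":0,"translation":[0,-0.0014,0.127],"turn":-2}]'
python3 - <<'E'
from h import *
p,im=snap('wrist','w2.png'); s=read_state(); print(s['force'],s['ft_torque'],s['eef_pos'],s['gripper_width'])
E
```

```text
[('tip_extent', 173.4)]
time: 4.3
eef_pos: [481.3, 146.2, 254.5]
eef_rot: [-0.0, 0.906, -0.424, 0.0]
force: [-4.0, -1.1, 12.3]
gripper_width: 17.3
[-4.12622653 -1.92028027 13.43209079] [-0.14722214  0.79358422  0.02415887] [481.2516269  146.21246726 254.42787525] 17.1703003992235
```

View pics/w2.png

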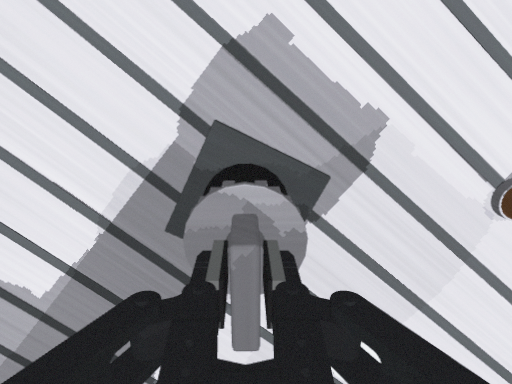

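```bash
python3 -m jog '[{"claw":0,"translation":[0,0,0],"turn":0},{"claw":0,"translation":[0,0,0],"turn":0},{"claw":0,"translation":[0,0,0],"turn":0},{"claw":0,"translation":[0,0,0],"turn":0}]'
python3 - <<'E'
from h import *
p,im=snap('wrist','w3.png'); s=read_state(); print(s['force'],s['ft_torque'],s['eef_pos'],s['gripper_width'])
E
```

```text
time: 4.75
eef_pos: [481.3, 146.2, 254.4]
eef_rot: [-0.0, 0.906, -0.424, 0.0]
force: [-4.3, -0.3, 12.6]
gripper_width: 16.8
[-3.06413162 -1.23010575 12.77797074] [-0.14518217  0.76278223  0.06379532] [481.26482766 146.2055268  254.42095225] 16.881699058267326
```

View pics/w3.png

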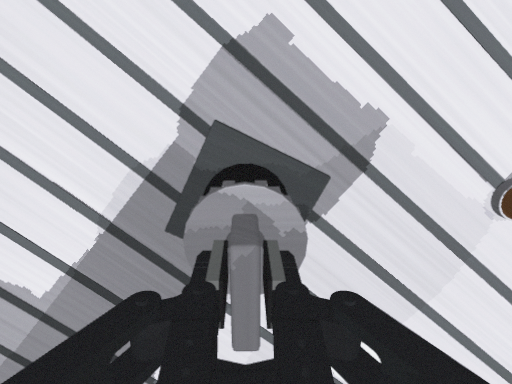

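```bash
python3 -m jog '[{"claw":0,"translation":[0,0,-0.002],"turn":0},{"claw":0,"translation":[0,0,-0.006],"turn":0},{"claw":0,"translation":[0,0,-0.015],"turn":0},{"claw":0,"translation":[0,0,-0.030],"turn":0},{"claw":0,"translation":[0,0,-0.050],"turn":0},{"claw":0,"translation":[0,0,-0.075],"turn":0},{"claw":0,"translation":[0,0,-0.100],"turn":0},{"claw":0,"translation":[0,0,-0.100],"turn":0},{"claw":0,"translation":[0,0,-0.100],"turn":0}]'
python3 - <<'E'
from h import *
p,im=snap('wrist','w4.png'); q,im2=snap('side','s4.png');s=read_state(); print(s['force'],s['ft_torque'],s['eef_pos'],s['gripper_width'])
uv=proj(q,[s['eef_pos']-[0,0,200]])[0].astype(int);print(uv)
crop(im2,max(0,uv[0]-60),uv[1]-70,110,110,5,'s4c.png')
E
```

```text
time: 5.7
eef_pos: [480.9, 146.3, 354.0]
eef_rot: [-0.0, 0.906, -0.424, 0.0]
force: [0.2, 0.0, -3.4]
gripper_width: 16.8
[ 0.32927906  0.74244877 -3.88821112] [-0.0183962  -0.00691663 -0.02110889] [480.70768347 146.16792129 352.99693898] 16.646668776399967
[195 158]
```

View pics/w4.png

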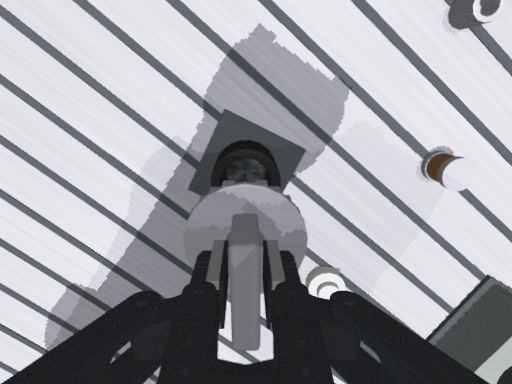

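View pics/s4c.png

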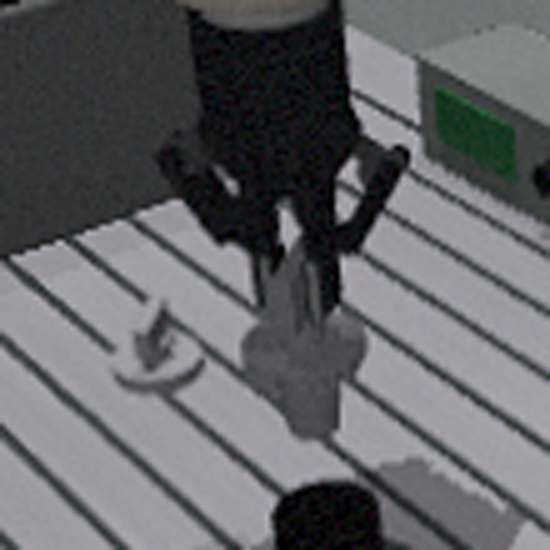

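```bash
python3 -m jog '[{"claw":0,"translation":[0.03,0.021,-0.016],"turn":-6},{"claw":0,"translation":[0.06,0.042,-0.016],"turn":-12},{"claw":0,"translation":[0.09,0.063,-0.016],"turn":-18},{"claw":0,"translation":[0.12,0.084,-0.016],"turn":-24},{"claw":0,"translation":[0.15,0.105,-0.016],"turn":-30},{"claw":0,"translation":[0.18,0.126,-0.016],"turn":-36},{"claw":0,"translation":[0.21,0.147,-0.016],"turn":-42},{"claw":0,"translation":[0.235,0.164,-0.016],"turn":-47.5},{"claw":0,"translation":[0.247,0.172,-0.016],"turn":-47.5},{"claw":0,"translation":[0.247,0.172,-0.016],"turn":-47.5},{"claw":0,"translation":[0.247,0.172,-0.016],"turn":-47.5},{"claw":0,"translation":[0.247,0.172,-0.016],"turn":-47.5}]'
python3 - <<'E'
from h import *
p,im=snap('wrist','w5.png'); s=read_state(); r=rot(s);print(s['force'],s['eef_pos'],s['gripper_width'],np.arctan2(r[1,0],r[0,0]),s['joint_positions'])
crop(im,130,0,250,190,3,'w5c.png')
E
```

```text
time: 7.0
eef_pos: [507.3, -152.7, 369.2]
eef_rot: [-0.0, 1.0, -0.023, -0.0]
force: [-0.1, 0.8, -3.8]
gripper_width: 17.1
[ 0.03273804 -0.27135944 -2.71743899] [ 507.3353975  -152.67868746  369.35536451] 16.96593446016495 -0.0451026724600831 [-0.26695113  0.32965328  0.60705872  1.90292444 -0.22471041  0.97736757
  0.39660573]
```

View pics/w5.png

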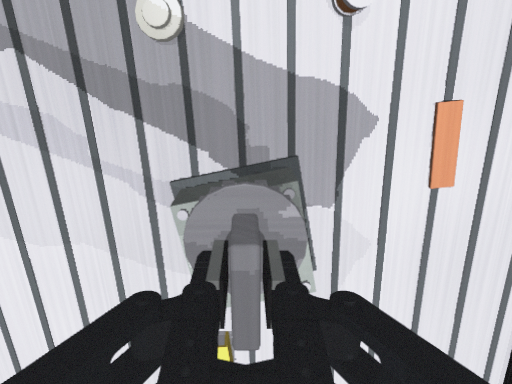

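View pics/w5c.png

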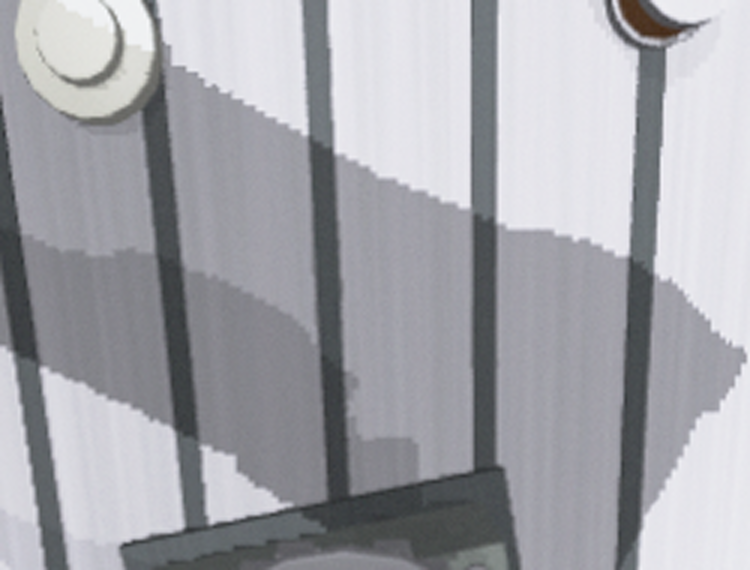

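The view shows the isolator hidden behind the held key: image down is tool +y. I'll pass over to the far side to see it unobstructed.

```bash
python3 -m jog '[{"claw":0,"translation":[0,0.035,0],"turn":0},{"claw":0,"translation":[0,0.07,0],"turn":0},{"claw":0,"translation":[0,0.105,0],"turn":0},{"claw":0,"translation":[0,0.14,0],"turn":0},{"claw":0,"translation":[0,0.165,0],"turn":0},{"claw":0,"translation":[0,0.165,0],"turn":0},{"claw":0,"translation":[0,0.165,0],"turn":0},{"claw":0,"translation":[0,0.165,0],"turn":0}]'
python3 - <<'E'
from h import *
p,im=snap('wrist','w6.png'); s=read_state(); r=rot(s);print(s['force'],s['eef_pos'],s['gripper_width'],np.arctan2(r[1,0],r[0,0]))
crop(im,150,30,190,150,4,'w6c.png')
E
```

```text
time: 7.85
eef_pos: [500.1, -317.2, 369.6]
eef_rot: [-0.0, 1.0, -0.022, -0.0]
force: [-0.0, 0.2, -3.3]
gripper_width: 16.4
[ 0.14112993  0.33039825 -4.00972033] [ 500.14522833 -317.18966743  369.6417285 ] 16.87627256643773 -0.04446948215426397
```

View pics/w6.png

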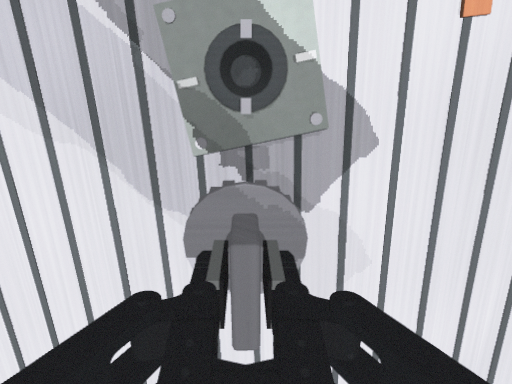

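View pics/w6c.png

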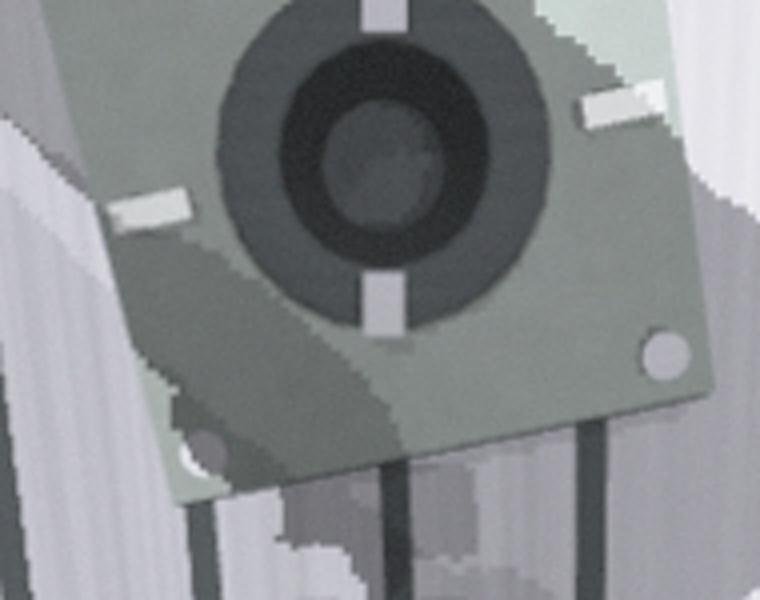

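Run:
```python
from h import *
im=cv2.imread('pics/w6.png'); crop(im,190,0,115,115,6,'w6d.png'); crop(im,175,170,140,190,4,'w6k.png')
```

```text
(no output)
```

View pics/w6d.png

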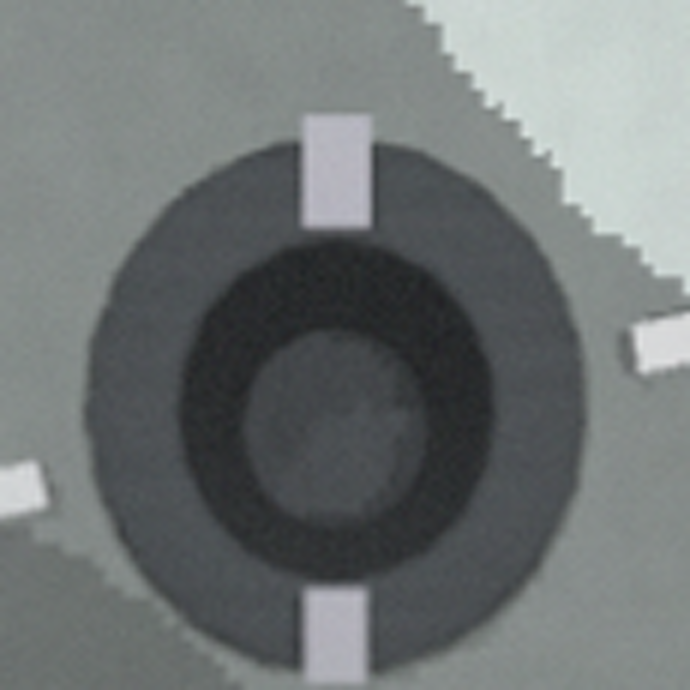

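View pics/w6k.png

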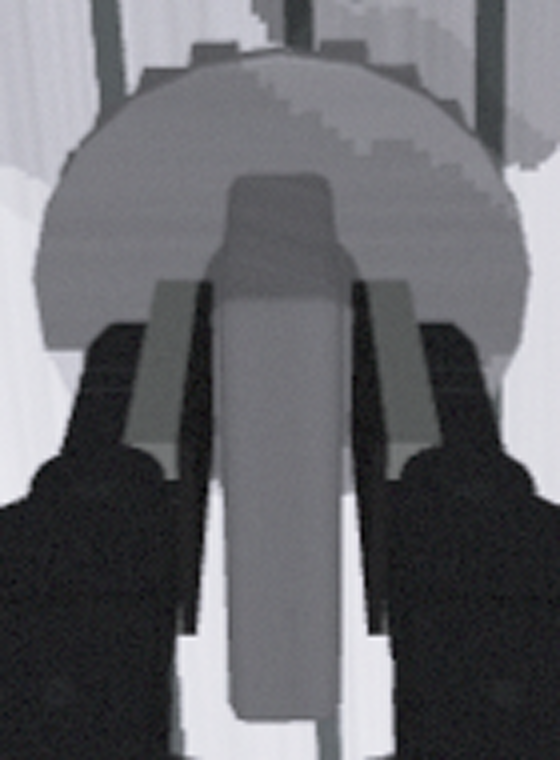

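Run:
```python
from h import *
p=np.load('pics/w6.png.npy',allow_pickle=True).item(); s=read_state(); r=rot(s); t=s['eef_pos']
f=lambda x,y,u0,v0,k:[(x+.5)/k-.5+u0,(y+.5)/k-.5+v0]
A=lambda d:np.arctan2(d[1],d[0])
g=lambda L,z:unproj(p,[f(x,y,190,0,6) for x,y in L],z)
d1=g([(302,115),(372,115),(372,228),(302,228)],79);d2=g([(302,588),(368,588),(368,684),(302,684)],79)
a,b=d1.mean(0),d2.mean(0); print('dogs',a,b,(a+b)/2,np.linalg.norm(a-b),A(a-b)); print(A(d1[0]-d1[3]),A(d1[1]-d1[2]),A(d1[0]-d2[3]),A(d1[1]-d2[2]))
c=g([(87,408),(585,408),(336,137),(336,678)],72); print('nose',c, c[:2].mean(0),c[2:].mean(0),np.linalg.norm(c[0]-c[1]),np.linalg.norm(c[2]-c[3]))
m=unproj(p,[f(622,105,150,30,4),f(150,208,150,30,4)],66);print('marks',m,m.mean(0),A(m[0]-m[1]),np.linalg.norm(m[0]-m[1]))
k=lambda L,z:unproj(p,[f(x,y,175,170,4) for x,y in L],z)
zt=t[2]-188.4
c=k([(35,280),(530,280),(286,54)],zt); print('collar',np.linalg.norm(c[0]-c[1]),[r.T@(x-t) for x in c])
c=k([(215,297),(350,297),(340,718),(232,718)],t[2]-138.4);print('wing',[(r.T@(x-t)).round(1) for x in c])
print('nose in tool',r.T@((a+b)/2-t))
```

```text
dogs [ 506.48098919 -196.73831902   79.        ] [ 503.83416955 -251.07141526   79.        ] [ 505.15757937 -223.90486714   79.        ] 54.39752752732821 1.5221201229276786
1.5210061259393814 1.5328443602858666 1.5210637002074348 1.5248738179329921
nose [[ 473.06570915 -221.60380933   72.        ]
 [ 537.35346112 -224.46977763   72.        ]
 [ 506.58666619 -191.80045958   72.        ]
 [ 503.71746841 -256.89966833   72.        ]] [ 505.20958513 -223.03679348   72.        ] [ 505.1520673  -224.35006396   72.        ] 64.35160314547562 65.16240691920969
marks [[ 552.23191555 -216.3183896    66.        ]
 [ 457.87300884 -231.16486192   66.        ]] [ 505.0524622  -223.74162576   66.        ] 0.1560610212548579 95.51974149876426
collar 67.5620283577998 [array([-33.20091487,  -1.25631687, 188.4005916 ]), array([ 34.36111345,  -1.25414332, 188.40082164]), array([  1.028726  , -33.4477166 , 188.41807646])]
wing [array([ -5.8, -24.6, 138.4]), array([  6.9, -24.6, 138.4]), array([  6.7,  24.9, 138.4]), array([ -4.8,  24.9, 138.4])]
nose in tool [  0.85944148 -93.25858276 290.69208808]
```

```bash
python3 -m jog '[{"claw":0,"translation":[0.0002,-0.03,0],"turn":0},{"claw":0,"translation":[0.0002,-0.06,0],"turn":0},{"claw":0,"translation":[0.0002,-0.085,0],"turn":0},{"claw":0,"translation":[0.0002,-0.0936,0],"turn":0},{"claw":0,"translation":[0.0002,-0.0936,0.0],"turn":0},{"claw":0,"translation":[0.0002,-0.0936,0.02],"turn":0},{"claw":0,"translation":[0.0002,-0.0936,0.035],"turn":0},{"claw":0,"translation":[0.0002,-0.0936,0.045],"turn":0},{"claw":0,"translation":[0.0002,-0.0936,0.055],"turn":0},{"claw":0,"translation":[0.0002,-0.0936,0.06],"turn":0},{"claw":0,"translation":[0.0002,-0.0936,0.06],"turn":0},{"claw":0,"translation":[0.0002,-0.0936,0.06],"turn":0}]'
python3 - <<'E'
from h import *
p,im=snap('wrist','w7.png'); q,i2=snap('side','s7.png'); s=read_state(); r=rot(s);print(s['force'],s['ft_torque'],s['eef_pos'],s['gripper_width'],np.arctan2(r[1,0],r[0,0]))
crop(i2,240,180,110,120,5,'s7c.png')
E
```

```text
time: 9.1
eef_pos: [504.3, -225.2, 310.1]
eef_rot: [0.0, 1.0, -0.023, 0.0]
force: [0.7, -0.6, -3.3]
gripper_width: 16.9
[-0.18810167  0.75951565 -3.04249583] [-0.04805687 -0.05381194  0.01911631] [ 504.33199599 -225.14214734  310.26993796] 16.748215260859862 -0.04630055119961706
```

View pics/s7c.png

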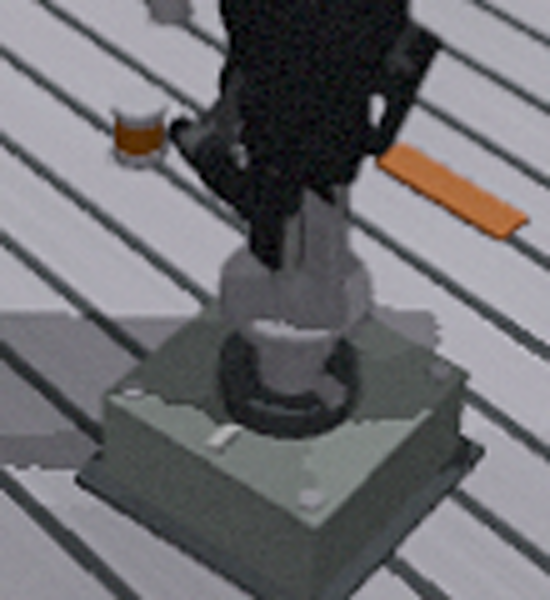

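```bash
python3 -m jog '[{"claw":0,"translation":[0.0003,-0.0014,0],"turn":0},{"claw":0,"translation":[0.0003,-0.0014,0.006],"turn":0},{"claw":0,"translation":[0.0003,-0.0014,0.012],"turn":0},{"claw":0,"translation":[0.0003,-0.0014,0.016],"turn":0},{"claw":0,"translation":[0.0003,-0.0014,0.016],"turn":0},{"claw":0,"translation":[0.0003,-0.0014,0.016],"turn":0}]'
python3 - <<'E'
from h import *
s=read_state(); r=rot(s);print(s['force'],s['ft_torque'],s['eef_pos'],np.arctan2(r[1,0],r[0,0]))
s=read_state(); print(s['eef_pos'])
E
```

```text
time: 9.8
eef_pos: [504.5, -223.7, 293.6]
eef_rot: [0.0, 1.0, -0.023, -0.0]
force: [-0.0, 0.4, -3.0]
gripper_width: 16.8
[-0.02886654  0.38580218 -3.02205522] [ 0.00340697  0.00940003 -0.01468034] [ 504.50668325 -223.71649754  293.61313993] -0.04649480433093225
[ 504.50668325 -223.71649754  293.61313993]
```

```bash
python3 -m jog '[{"claw":0,"translation":[0,0,0.003],"turn":0},{"claw":0,"translation":[0,0,0.006],"turn":0},{"claw":0,"translation":[0,0,0.009],"turn":0},{"claw":0,"translation":[0,0,0.010],"turn":0},{"claw":0,"translation":[0,0,0.010],"turn":0}]'
python3 - <<'E'
from h import *
s=read_state(); print(s['force'],s['ft_torque'],s['eef_pos'])
E
python3 -m jog '[{"claw":0,"translation":[0,0,0.001],"turn":0},{"claw":0,"translation":[0,0,0.002],"turn":0},{"claw":0,"translation":[0,0,0.003],"turn":0},{"claw":0,"translation":[0,0,0.003],"turn":0}]'
```

```text
time: 10.3
eef_pos: [504.5, -223.6, 283.5]
eef_rot: [0.0, 1.0, -0.023, -0.0]
force: [0.6, 0.7, -3.2]
gripper_width: 16.6
[ 0.62165021  0.7003011  -3.21645036] [ 0.01403834 -0.03551562 -0.03643085] [ 504.49413917 -223.63821402  283.53681594]
time: 10.7
eef_pos: [504.5, -223.6, 280.6]
eef_rot: [0.0, 1.0, -0.023, -0.0]
force: [-0.5, -0.3, -2.8]
gripper_width: 16.8
```

```bash
python3 -m jog '[{"claw":0,"translation":[0,0,0.001],"turn":0},{"claw":0,"translation":[0,0,0.002],"turn":0},{"claw":0,"translation":[0,0,0.002],"turn":0}]';  python3 -m jog '[{"claw":0,"translation":[0,0,0.001],"turn":0},{"claw":0,"translation":[0,0,0.002],"turn":0},{"claw":0,"translation":[0,0,0.002],"turn":0}]'
```

```text
time: 11.0
eef_pos: [504.5, -223.6, 278.6]
eef_rot: [0.0, 1.0, -0.023, -0.0]
force: [0.2, 0.0, -2.8]
gripper_width: 16.7
time: 11.3
eef_pos: [504.5, -223.6, 276.6]
eef_rot: [0.0, 1.0, -0.023, -0.0]
force: [-1.0, 0.3, -3.4]
gripper_width: 16.8
```

```bash
python3 -m jog '[{"claw":0,"translation":[0,0,0.0005],"turn":0},{"claw":0,"translation":[0,0,0.001],"turn":0},{"claw":0,"translation":[0,0,0.001],"turn":0}]';  python3 -m jog '[{"claw":0,"translation":[0,0,0.0005],"turn":0},{"claw":0,"translation":[0,0,0.001],"turn":0},{"claw":0,"translation":[0,0,0.001],"turn":0}]'
```

```text
time: 11.6
eef_pos: [504.5, -223.6, 275.7]
eef_rot: [0.0, 1.0, -0.023, -0.0]
force: [-0.3, 0.4, -3.2]
gripper_width: 16.8
time: 11.9
eef_pos: [504.5, -223.7, 274.7]
eef_rot: [0.0, 1.0, -0.023, 0.0]
force: [-0.1, 0.5, -3.0]
gripper_width: 16.9
```

```bash
python3 -m jog '[{"claw":0,"translation":[0,0,0.0005],"turn":0},{"claw":0,"translation":[0,0,0.0005],"turn":0},{"claw":0,"translation":[0,0,0.0005],"turn":0}]';  python3 -m jog '[{"claw":0,"translation":[0,0,0.0005],"turn":0},{"claw":0,"translation":[0,0,0.0005],"turn":0},{"claw":0,"translation":[0,0,0.0005],"turn":0}]'
python3 - <<'E'
from h import *
s=read_state(); print(s['force'],s['ft_torque'],s['eef_pos'])
q,i2=snap('side','s8.png'); crop(i2,240,180,110,120,5,'s8c.png')
E
```

```text
time: 12.2
eef_pos: [504.6, -223.7, 274.6]
eef_rot: [-0.0, 1.0, -0.023, 0.0]
force: [-2.5, 1.5, 5.3]
gripper_width: 17.3
time: 12.5
eef_pos: [504.6, -223.8, 274.4]
eef_rot: [-0.0, 1.0, -0.023, 0.0]
force: [-6.1, 2.5, 13.3]
gripper_width: 16.9
[-6.11309373  2.52696119 13.29904913] [0.60388068 1.22525126 0.02241809] [ 504.56018634 -223.7760377   274.43312884]
```

View pics/s8c.png

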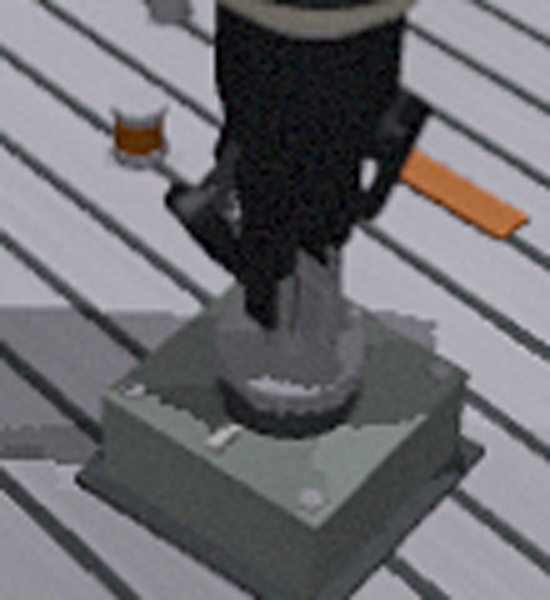

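```bash
python3 -m jog '[{"claw":0,"translation":[-0.0003,-0.0001,-0.0004],"turn":0},{"claw":0,"translation":[-0.0003,-0.0001,-0.0004],"turn":0},{"claw":0,"translation":[-0.0003,-0.0001,-0.0004],"turn":0}]'
python3 - <<'E'
from h import *
s=read_state(); print(s['force'],s['ft_torque'],s['eef_pos'])
E
```

```text
time: 12.85
eef_pos: [504.5, -223.6, 274.5]
eef_rot: [0.0, 1.0, -0.023, 0.0]
force: [-2.0, 0.8, 6.9]
gripper_width: 16.6
[-2.01100808  0.8142231   6.85848541] [ 0.12281745  0.33314466 -0.00333183] [ 504.45306544 -223.63791267  274.54964649]
```

```bash
python3 -m jog '[{"claw":0,"translation":[0,0,-0.0001],"turn":2},{"claw":0,"translation":[0,0,-0.0001],"turn":4},{"claw":0,"translation":[0,-0.0001,-0.0001],"turn":7},{"claw":0,"translation":[0.0001,-0.0001,-0.0001],"turn":10},{"claw":0,"translation":[0.0001,-0.0001,-0.0001],"turn":10}]'
python3 - <<'E'
from h import *
s=read_state(); r=rot(s); print(s['force'],s['ft_torque'],s['eef_pos'],np.arctan2(r[1,0],r[0,0]))
p,im=snap('wrist','w9.png')
E
```

```text
time: 13.35
eef_pos: [504.6, -223.6, 274.5]
eef_rot: [0.0, 0.994, -0.112, 0.0]
force: [-0.3, -0.5, 6.6]
gripper_width: 16.7
[-0.34736504 -0.49462447  6.61335885] [-0.18252092  0.02945444  0.19265595] [ 504.64240468 -223.59004023  274.54939212] -0.223739158604179
```

View pics/w9.png

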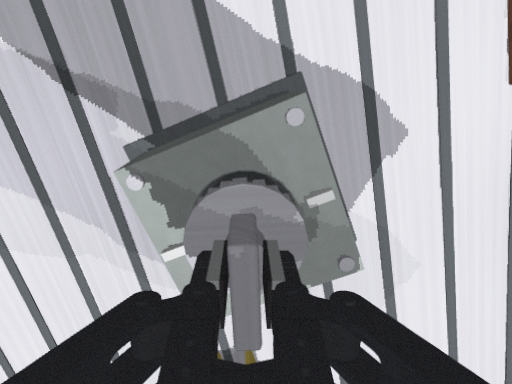

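```bash
python3 -m jog '[{"claw":0,"translation":[0,-0.0001,0],"turn":4},{"claw":0,"translation":[0,-0.0001,0],"turn":8},{"claw":0,"translation":[0.0001,-0.0002,0],"turn":12},{"claw":0,"translation":[0.0001,-0.0002,0],"turn":16},{"claw":0,"translation":[0.0001,-0.0002,0],"turn":20},{"claw":0,"translation":[0.0002,-0.0003,0],"turn":24},{"claw":0,"translation":[0.0002,-0.0003,0],"turn":28},{"claw":0,"translation":[0.0003,-0.0004,0],"turn":32},{"claw":0,"translation":[0.0003,-0.0004,0],"turn":32}]'
python3 - <<'E'
from h import *
s=read_state(); r=rot(s); print(s['force'],s['ft_torque'],s['eef_pos'],np.arctan2(r[1,0],r[0,0]),s['joint_positions'][6])
E
```

```text
time: 14.3
eef_pos: [505.0, -223.5, 274.6]
eef_rot: [0.001, 0.925, -0.381, 0.001]
force: [1.7, -4.2, 5.3]
gripper_width: 16.9
[ 1.74723667 -4.1552499   5.28627338] [-0.94959584 -0.28058353  0.21450601] [ 505.04371041 -223.54360363  274.6027243 ] -0.7820218110428734 0.011092038487639375
```

```bash
python3 -m jog '[{"claw":0,"translation":[0.0001,0.0001,0],"turn":4},{"claw":0,"translation":[0.0002,0.0001,0],"turn":8},{"claw":0,"translation":[0.0002,0.0001,0],"turn":12},{"claw":0,"translation":[0.0003,0.0001,0],"turn":16},{"claw":0,"translation":[0.0003,0.0,0],"turn":20},{"claw":0,"translation":[0.0003,0.0,0],"turn":24},{"claw":0,"translation":[0.0003,0,0],"turn":28},{"claw":0,"translation":[0.0003,0,0],"turn":31},{"claw":0,"translation":[0.0003,0,0],"turn":31}]'
python3 - <<'E'
from h import *
s=read_state(); r=rot(s); print(s['force'],s['ft_torque'],s['eef_pos'],np.arctan2(r[1,0],r[0,0]),s['joint_positions'][6])
p,im=snap('wrist','w10.png')
E
```

```text
time: 15.2
eef_pos: [505.3, -223.8, 274.6]
eef_rot: [0.0, 0.789, -0.614, 0.001]
force: [2.9, -5.2, 3.8]
gripper_width: 16.9
[ 2.9152232  -5.20909023  3.78648632] [-1.18286888 -0.39658146  0.25661642] [ 505.26412219 -223.84769251  274.58535037] -1.3221503610752896 -0.43731493830591583
```

View pics/w10.png

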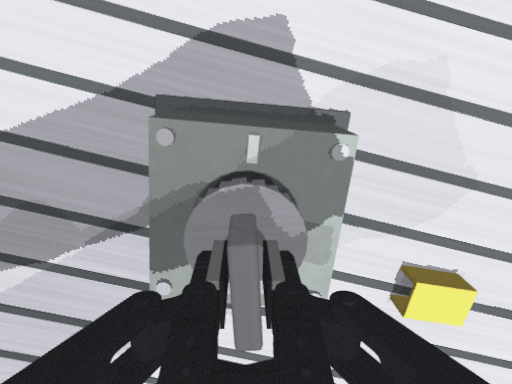

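```bash
python3 -m jog '[{"claw":0,"translation":[0.0003,0,0],"turn":1},{"claw":0,"translation":[0.0003,0,0],"turn":2},{"claw":0,"translation":[0.0003,0,0],"turn":3},{"claw":0,"translation":[0.0003,0,0],"turn":4},{"claw":0,"translation":[0.0003,0,0],"turn":4}]'
cat > st.py <<'E'
from h import *
s=read_state(); r=rot(s); print(s['force'].round(1),s['ft_torque'].round(2),s['eef_pos'].round(2),round(np.arctan2(r[1,0],r[0,0]),4))
E
python3 st.py;  python3 -m jog '[{"claw":0,"translation":[0,0,0],"turn":1},{"claw":0,"translation":[0,0,0],"turn":1}]' >/dev/null; python3 st.py
```

```text
time: 15.75
eef_pos: [505.3, -224.0, 274.6]
eef_rot: [0.0, 0.768, -0.641, 0.001]
force: [2.9, -5.7, 4.9]
gripper_width: 16.8
[ 2.9 -5.7  4.9] [-1.19 -0.53  0.24] [ 505.29 -223.99  274.56] -1.3914
[ 3.5 -5.5  4.7] [-1.27 -0.5   0.23] [ 505.27 -224.05  274.58] -1.4089
```

```bash
for i in 1; do python3 -m jog '[{"claw":0,"translation":[0,0,0],"turn":1},{"claw":0,"translation":[0,0,0],"turn":1}]' >/dev/null; python3 st.py; done;  python3 -m jog '[{"claw":0,"translation":[0,0,0],"turn":0.7},{"claw":0,"translation":[0,0,0],"turn":0.7}]' >/dev/null; python3 st.py
```

```text
[ 2.  -6.1  4.8] [-1.23 -0.51  0.28] [ 505.28 -224.04  274.55] -1.4263
[ 3.3 -6.4  4.7] [-1.27 -0.54  0.16] [ 505.26 -224.07  274.58] -1.4385
```

```bash
python3 -m jog '[{"claw":0,"translation":[0,0,0],"turn":1},{"claw":0,"translation":[0,0,0],"turn":1}]' >/dev/null; python3 st.py;  python3 -m jog '[{"claw":0,"translation":[0,0,0],"turn":1},{"claw":0,"translation":[0,0,0],"turn":1}]' >/dev/null; python3 st.py
```

```text
[ 3.  -6.3  4. ] [-1.35 -0.48  0.23] [ 505.27 -224.08  274.58] -1.456
[ 2.4 -7.1  5.4] [-1.36 -0.57  0.28] [ 505.28 -224.08  274.6 ] -1.4735
```

Run:
```python
from h import *
p,im=snap('wrist','w11.png'); crop(im,140,90,220,190,3,'w11c.png')
```

```text
(no output)
```

View pics/w11c.png

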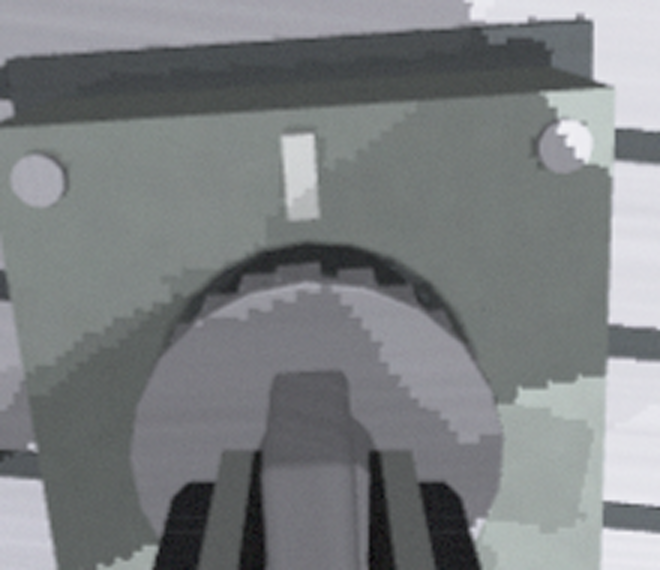

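```bash
python3 -m jog '[{"claw":0,"translation":[0.0002,0,0],"turn":0.7},{"claw":0,"translation":[0.0002,0,0],"turn":0.7}]' >/dev/null; python3 st.py;  python3 -m jog '[{"claw":0,"translation":[0,0,0],"turn":0.7},{"claw":0,"translation":[0,0,0],"turn":0.7}]' >/dev/null; python3 st.py
```

```text
[ 2.5 -5.   5. ] [-1.06 -0.49  0.21] [ 505.28 -224.17  274.55] -1.4855
[ 2.3 -5.1  4.8] [-1.04 -0.44  0.2 ] [ 505.3  -224.16  274.56] -1.4977
```

Run:
```python
from h import *
p,im=snap('wrist','w12.png'); crop(im,130,60,230,170,3,'w12c.png'); crop(im,175,170,140,190,4,'w12k.png')
q,i2=snap('top','t12.png'); crop(i2,290,175,80,70,8,'t12c.png')
q,i2=snap('side','s12.png'); crop(i2,240,180,110,120,5,'s12c.png')
```

```text
(no output)
```

View pics/w12c.png

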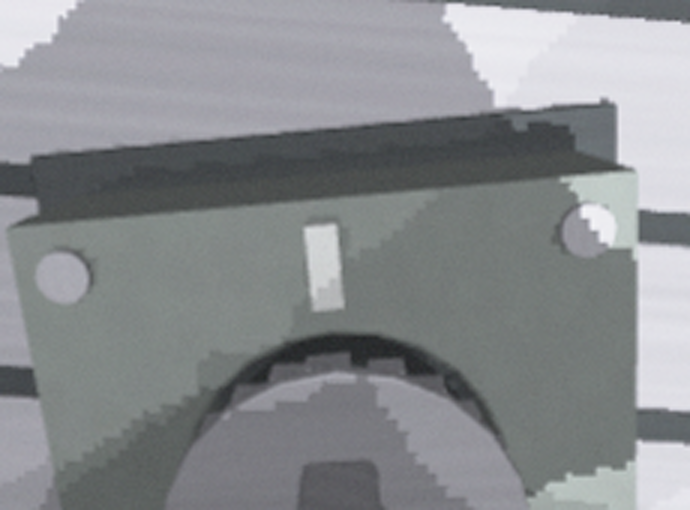

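View pics/w12k.png

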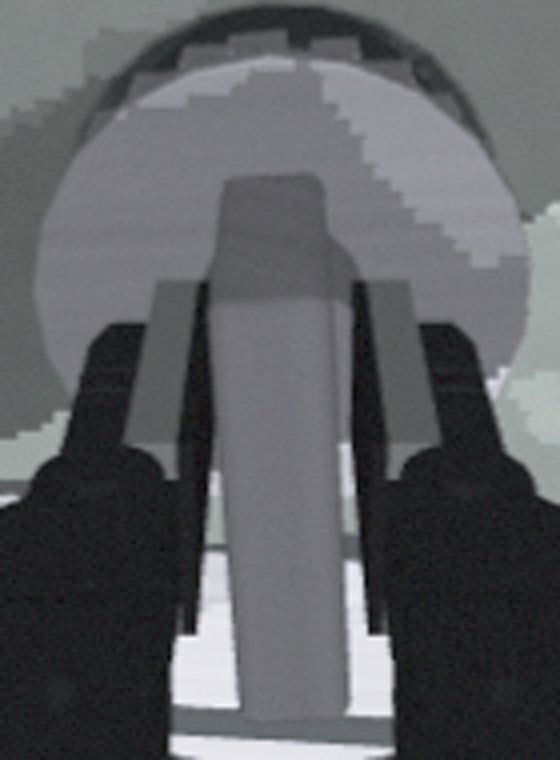

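View pics/s12c.png

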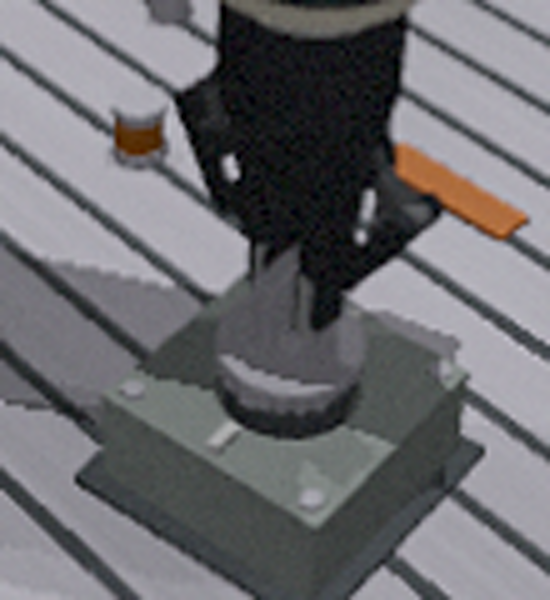

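Run:
```python
from h import *
f=lambda x,y,u0,v0,k:[(x+.5)/k-.5+u0,(y+.5)/k-.5+v0]
A=lambda d:np.arctan2(d[1],d[0])
s=read_state(); t=s['eef_pos']
p=np.load('pics/w12.png.npy',allow_pickle=True).item()
r=rot(s); jaw=np.arctan2(r[1,0],r[0,0])
c=unproj(p,[f(x,y,175,170,4) for x,y in [(213,300),(350,300),(350,718),(240,718)]],t[2]-138.4)
m1=(c[0]+c[1])/2;m2=(c[2]+c[3])/2
print('wing',A(m1-m2),A(c[0]-c[3]),A(c[1]-c[2]),'jaw+90',jaw+np.pi/2,(m1+m2)/2)
g=lambda L,z:unproj(p,[f(x,y,130,60,3) for x,y in L],z)
m=g([(304,226),(340,223),(344,307),(313,311)],66); print('mark',A(m[0]-m[3]),A(m[1]-m[2]),A((m[0]+m[1]-m[2]-m[3])),m.mean(0),'line from nose',A(m.mean(0)-np.array([505.2,-223.9,66])))
h=g([(10,228),(636,170)],58); print('edge',A(h[0]-h[1])-np.pi/2,np.linalg.norm(h[0]-h[1]))
b=g([(63,277),(588,230)],60); print('screws',A(b[0]-b[1])-np.pi/2)
```

```text
wing 0.10220106702516663 0.1150327841845755 0.08935949653192905 jaw+90 0.07354342240012901 [ 505.13614517 -224.63975337  136.17460593]
mark 0.16559281463549105 0.11908247996205029 0.14253936003512577 [ 552.57993256 -216.5537848    66.        ] line from nose 0.1538242333188834
edge 0.16435260610688496 119.98584754532595
screws 0.1628426696536125
```

Run:
```python
from h import *
ims=[cv2.imread(f'pics/{n}.png')[240:352,215:275] for n in ('w6','w9','w10','w11','w12')]
cv2.imwrite('pics/cmp.png',cv2.resize(np.hstack(ims),None,fx=2.6,fy=5,interpolation=cv2.INTER_CUBIC))
for n,i in zip(('w6','w9','w10','w11','w12'),ims):
    # detect wing side edges per row via gradient in gray
    g=cv2.GaussianBlur(cv2.cvtColor(i,cv2.COLOR_BGR2GRAY),(3,3),0).astype(int)
    print(n,[ (g[r,8:52]).tolist() for r in (70,)][0])
```

```text
w6 [32, 49, 109, 181, 219, 227, 222, 195, 145, 112, 107, 110, 113, 114, 114, 114, 114, 114, 113, 114, 114, 114, 113, 112, 112, 113, 113, 113, 114, 115, 115, 116, 116, 115, 111, 106, 117, 163, 210, 227, 224, 191, 114, 48]
w9 [30, 40, 82, 136, 168, 175, 172, 158, 131, 109, 106, 111, 115, 115, 115, 115, 115, 114, 114, 115, 115, 114, 114, 113, 112, 112, 113, 114, 114, 115, 116, 117, 117, 115, 112, 109, 114, 147, 190, 213, 211, 176, 106, 46]
w10 [31, 46, 99, 166, 205, 214, 214, 204, 168, 125, 109, 111, 113, 115, 116, 116, 115, 115, 115, 115, 115, 115, 114, 114, 114, 114, 115, 116, 117, 118, 118, 117, 117, 117, 115, 112, 106, 99, 99, 104, 104, 88, 58, 36]
w11 [34, 47, 100, 166, 205, 215, 215, 206, 168, 123, 107, 111, 114, 116, 117, 116, 115, 115, 115, 116, 116, 115, 115, 114, 114, 114, 114, 115, 115, 116, 116, 117, 117, 117, 115, 110, 105, 109, 128, 146, 146, 122, 77, 40]
w12 [33, 47, 99, 166, 205, 215, 215, 205, 168, 122, 108, 112, 114, 116, 117, 117, 117, 117, 116, 115, 116, 116, 116, 115, 114, 115, 115, 117, 116, 116, 117, 118, 118, 117, 114, 111, 108, 118, 145, 168, 168, 140, 85, 39]
```

View pics/cmp.png

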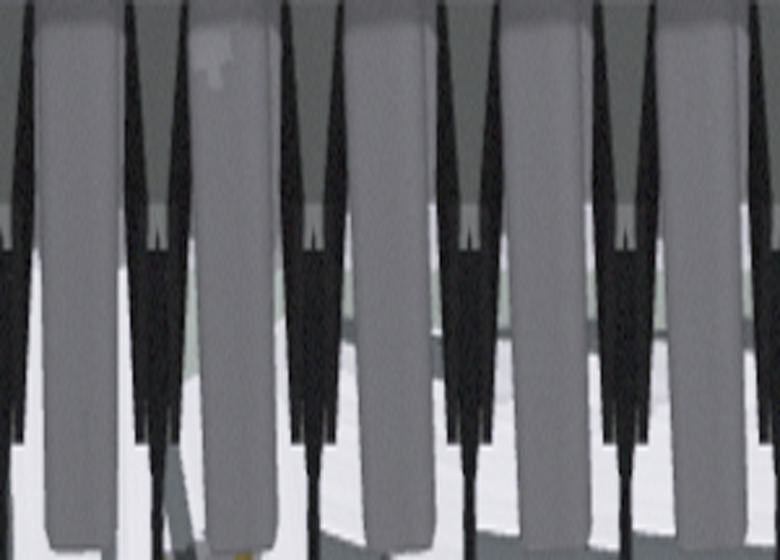

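```bash
python3 -m jog '[{"claw":0,"translation":[0,0,0],"turn":0.7},{"claw":0,"translation":[0,0,0],"turn":0.7}]' >/dev/null; python3 st.py;  python3 -m jog '[{"claw":0,"translation":[0,0,0],"turn":0.7},{"claw":0,"translation":[0,0,0],"turn":0.7}]' >/dev/null; python3 st.py
```

```text
[ 1.8 -4.5  4.7] [-1.12 -0.51  0.21] [ 505.28 -224.19  274.59] -1.5099
[ 2.2 -5.   4.9] [-1.14 -0.49  0.32] [ 505.3  -224.15  274.56] -1.522
```

```bash
python3 -m jog '[{"claw":0,"translation":[0,0,0],"turn":0.7},{"claw":0,"translation":[0,0,0],"turn":0.7}]' >/dev/null; python3 st.py
python3 - <<'E'
from h import *
p,im=snap('wrist','w13.png'); crop(im,175,170,140,190,4,'w13k.png')
E
```

```text
[ 2.3 -5.3  4.8] [-1.12 -0.45  0.34] [ 505.28 -224.18  274.57] -1.5342
```

View pics/w13k.png

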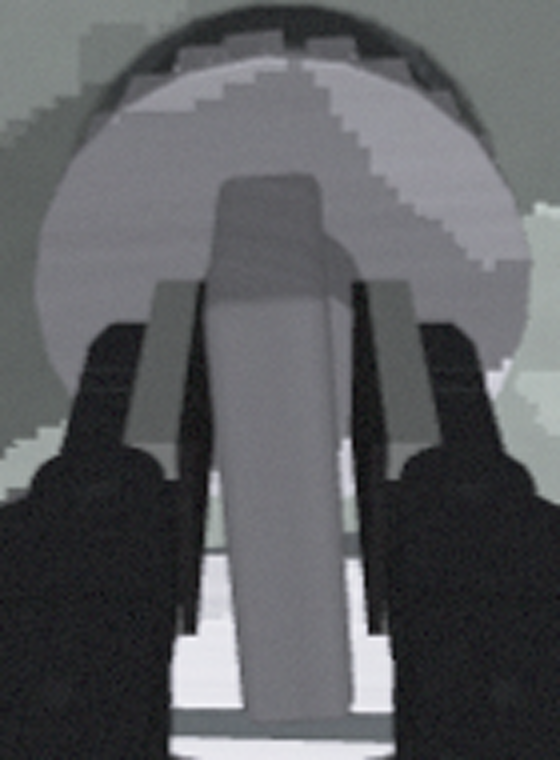

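```bash
python3 -m jog '[{"claw":0,"translation":[0.0003,-0.0001,0],"turn":-1.2},{"claw":0,"translation":[0.0003,-0.0001,0],"turn":-2.4},{"claw":0,"translation":[0.0003,-0.0001,0],"turn":-3.5},{"claw":0,"translation":[0.0003,-0.0001,0],"turn":-3.5}]' >/dev/null; python3 st.py
python3 - <<'E'
from h import *
p,im=snap('wrist','w14.png'); crop(im,175,170,140,190,4,'w14k.png')
E
```

```text
[ 0.9 -2.9  6.7] [-0.63 -0.3   0.1 ] [ 505.35 -224.28  274.54] -1.4721
```

View pics/w14k.png

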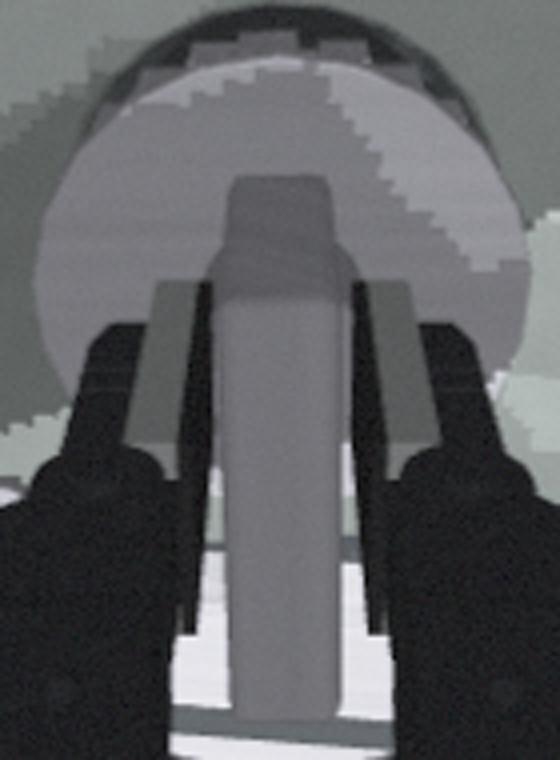

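```bash
python3 -m jog '[{"claw":0,"translation":[0.0001,0,0],"turn":-1},{"claw":0,"translation":[0.0001,0,0],"turn":-2},{"claw":0,"translation":[0.0001,0,0],"turn":-2}]' >/dev/null; python3 st.py
python3 -m jog '[{"claw":0.25,"translation":[0,0,0],"turn":0},{"claw":0.25,"translation":[0,0,0],"turn":0},{"claw":0.5,"translation":[0,0,0],"turn":0},{"claw":0.8,"translation":[0,0,0],"turn":0},{"claw":1,"translation":[0,0,0],"turn":0},{"claw":1,"translation":[0,0,0],"turn":0},{"claw":1,"translation":[0,0,0],"turn":0},{"claw":1,"translation":[0,0,0],"turn":0}]'; python3 st.py
python3 - <<'E'
from h import *
p,im=snap('wrist','w15.png'); q,i2=snap('side','s15.png'); crop(i2,240,180,110,120,5,'s15c.png')
E
```

```text
[ 1.1 -1.2  8. ] [-0.3  -0.17 -0.04] [ 505.32 -224.26  274.51] -1.4374
time: 19.55
eef_pos: [505.2, -224.2, 274.2]
eef_rot: [0.0, 0.753, -0.658, 0.0]
force: [-1.2, -0.4, -0.2]
gripper_width: 85.1
[-1.2 -0.4 -0.2] [-0.02  0.07  0.04] [ 505.16 -224.16  274.22] -1.4373
```

View pics/w15.png

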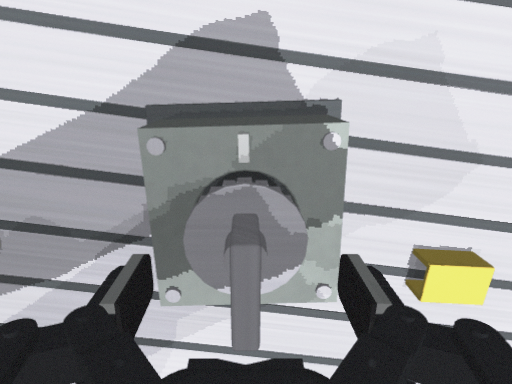

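View pics/s15c.png

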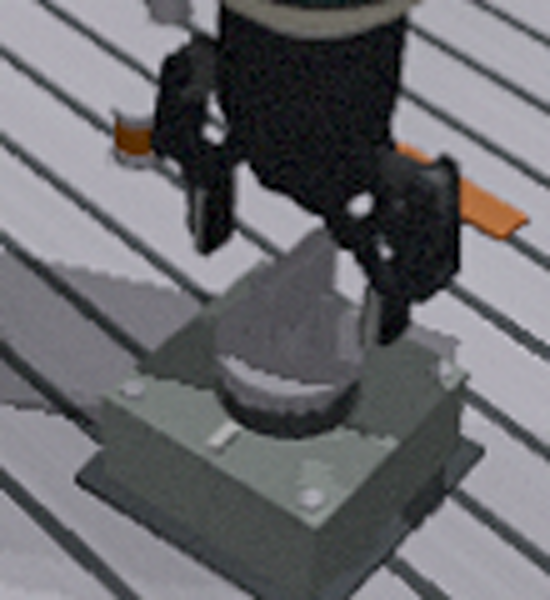

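Released cleanly, and the key stands upright in line with the marks. I'll go straight up, clear of it, and check.

```bash
python3 -m jog '[{"claw":1,"translation":[0,0,-0.02],"turn":0},{"claw":1,"translation":[0,0,-0.045],"turn":0},{"claw":1,"translation":[0,0,-0.08],"turn":0},{"claw":1,"translation":[0,0,-0.12],"turn":0},{"claw":1,"translation":[0,0,-0.12],"turn":0},{"claw":1,"translation":[0,0,-0.12],"turn":0}]'; python3 st.py
python3 - <<'E'
from h import *
p,im=snap('wrist','w16.png'); crop(im,170,90,150,150,4,'w16c.png')
q,i2=snap('side','s16.png'); crop(i2,240,180,110,120,5,'s16c.png')
E
```

```text
time: 20.25
eef_pos: [505.2, -224.1, 394.8]
eef_rot: [-0.001, 0.753, -0.658, 0.001]
force: [0.0, -0.1, -1.3]
gripper_width: 85.5
[ 0.  -0.1 -1.3] [-0.05 -0.02 -0.01] [ 505.23 -224.06  394.75] -1.4368
```

View pics/w16c.png

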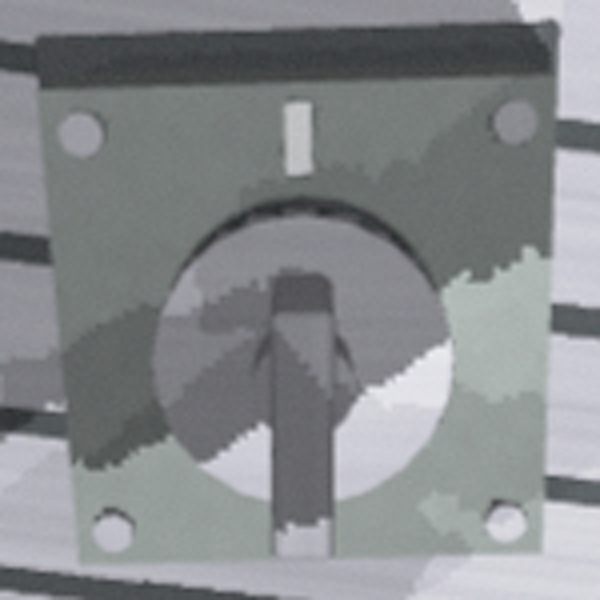

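View pics/s16.png

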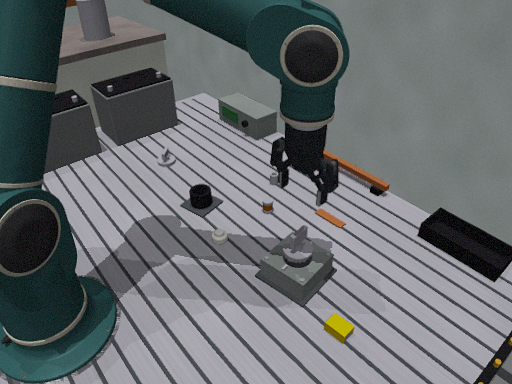

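Run:
```python
from h import *
p=np.load('pics/w16.png.npy',allow_pickle=True).item()
f=lambda x,y:[(x+.5)/4-.5+170,(y+.5)/4-.5+90]
A=lambda d:np.arctan2(d[1],d[0])
w=unproj(p,[f(272,312),f(332,312),f(334,555),f(274,555)],136); print('wing',A(w[0]-w[3]),A(w[1]-w[2]),w.mean(0),np.linalg.norm(w[0]-w[3]))
b=unproj(p,[f(81,134),f(516,123),f(505,521),f(113,531)],61); print('screw centre',b.mean(0),[A(b[0]-b[3]),A(b[1]-b[2]),A(b[0]-b[1])-np.pi/2,A(b[3]-b[2])-np.pi/2])
for z in (86,88,93):
    c=unproj(p,[f(152,362),f(453,362),f(301,217),f(301,503)],z); print(z,np.linalg.norm(c[0]-c[1]),c[:2].mean(0),c[2:].mean(0),np.linalg.norm(c[2]-c[3]))
```

```text
wing 0.13479075168051147 0.1493166452228028 [ 505.43492357 -223.78496226  136.        ] 48.57475855815644
screw centre [ 504.81096861 -224.02241164   61.        ] [np.float64(0.16211331696653244), np.float64(0.15804198805990627), np.float64(0.1589453228839799), np.float64(0.1621385103755808)]
86 67.81399032270622 [ 505.71678306 -223.6136743    86.        ] [ 504.9347211  -223.38215573   86.        ] 67.05240483280876
88 67.32978960996833 [ 506.29072823 -223.5373574    88.        ] [ 505.5142503  -223.30749191   88.        ] 66.57364193954245
93 66.11928782812359 [ 507.72559116 -223.34656516   93.        ] [ 506.96307329 -223.12083235   93.        ] 65.3767347063765
```

The collar's apparent size (67.8 mm at height 86 mm) matches fully home. The wing is within 0.02 rad of the ON line and stands over the axis. Handing in.

```bash
python3 -c "
from plant import *
print(close_job())"
```

```text
the job is handed in; nothing more can be done
None
```

I took the key from its rest, lined its wing up with the dogs by sight (about 1.36 rad from the ON line) and lowered it into the spindle. It went straight home, so I didn't need to feel for the angle. I then turned it clockwise to its stop, eased it back about 5.5° within the slot's slack and let go. The job was handed in at about 20 s of the 72 s allowed.

**Last checks:**
- **Seat:** contact came at the height expected for fully home. After release, the collar's apparent size (67.8 mm against 68 mm) agreed.
- **Position:** the key sits about 1 mm from the spindle's axis. Its wing is centred over the axis, so it stands upright.
- **Angle:** the wing is about 0.02 rad from the ON line.
- **Forces:** the wrist reading peaked at about 13 N upward while seating, or roughly 16 N between key and spindle once the key's weight is added, against the 35 N limit.
- **Bystanders:** they look undisturbed in the side picture, and the gripper is well clear of the key.

**Less certain:** the stop did not show as a sharp rise in wrist torque, which only went from about 0.2 to 0.34 N m. I judged the stop reached because the wing began to lag in the jaws and the wing lay about as far past the ON line as the slot's slack allows.

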